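# Take the bailed block off the safety hook and lay it across the joint

### The job

Take the aluminium block off the safety hook: press the sprung keeper back with the block's own bail, lift the bail over the hook's lip and draw it off. Set the block down gently, standing upright on the bare bench, and let go; then take it again round its body and lay it flat on the two plain blocks on the blue machine base, lengthwise along the course, centred over their joint and flush with their sides, lowering it into place before letting go. Leave the two plain blocks and everything else on the bench where they are.

Things in the scene. Friction and masses are not known exactly. Their poses are not given: they have to be found in the camera images.
- bail_block: the block to move: aluminium, 30 (its x) x 50 (its y) x 110 mm (its z), about 0.5 kg, with a steel loop handle (bail) on its top end. Origin: centre of the foot, the end without bail; z runs towards the bail. At the start it hangs on the hook, z up, foot 45 mm over the bench, its y square to the hook's arm
- block_mid (a point): centre of that block's 30 x 50 x 110 mm body (55 mm above the foot); axes as the block's
- bail (a point): middle of the underside of the bail's top bar, 160 mm above the foot. The bail is a rectangle in the block's y-z plane, 50 mm wide outside, 32 inside: legs 9 (y) x 12 mm (x) from z = 110 to 160, top bar 12 mm (x), z = 160 to 169. A gripper from above can straddle the hook and pinch the bail across its 50 mm width near the bar
- hook: fixed hook stand; origin on the bench below the front face of its column; z up. Foot plate 120 wide, 15 high, x = -90 to 60 mm; column x = 0 to 30. The arm, 14 wide, runs along -x from the column, top z = 205, underside 195. Its tip (x = -82 to -72) turns up to z = 223 and a lip, underside z = 217, runs back from it to x = -57, over the bail's bar
- saddle (a point): on top of the arm (hook x = -65, z = 205 mm) where the bar hangs; axes as the hook's. The bar can rise past the lip only when pressed back (+x) 14 to 28 mm. With the block raised 19 to 39 mm (best 29) the bar is over the lip and the block's top still under the arm: then draw it off along -x, 65 mm or more from here
- keeper (a joint): sprung sliding keeper on top of the hook's arm behind the bail's bar, 18 x 22 x 18 mm, dark steel, top at z = 224.5 mm: 0 = closed, grows in m as it is pressed back along the hook's +x, stop at 0.027. Spring: 4 N at 0 rising to about 11 N at the stop; it returns by itself
- base: fixed blue machine base, 150 (x) x 250 (y) x 20 mm with two flush slots along y; origin at the centre of its underside
- seam (a point): point on the top of the two plain blocks (50 mm above the bench), in the middle of their joint; y runs along the course, z up; the block's centre belongs 15 mm above it, the block's long axis along y, either way round
- plain_a: plain aluminium block 50 (x) x 110 (y) x 30 mm, lying loose on the base end to end with plain_b with a 2 mm joint (at y = +56 of the base); origin at the centre of its underside
- plain_b: the other plain block, same size, at y = -56 of the base
- spanner: bystander: steel spanner 180 mm, lying
- hammer: bystander: hammer 260 mm, lying
- screwdriver: bystander: screwdriver 180 mm, lying
- collet_chuck: bystander: stepped steel chuck, 90 mm across, 60 mm high
- oil_can: bystander: grey can, 60 mm across, 130 mm high
- mug: bystander: white mug, 80 mm across, 90 mm high
- cutter_tray: bystander: black tray 140 x 100 x 40 mm
Mind the look-alikes: they are no part of the job. What is shaped like the bail_block but purple is not meant. What is shaped like the plain_b but red is not meant.

How it is judged:
On the way, in this order (a step that is already met when the one before it is completed fails the run):
1. the keeper is pressed back at least 12 mm while the block bears on the hook or its keeper (value of joint keeper above 0.012 m and contact force between bail_block and hook above 1 N), for 0.05 s.
2. the bail is off the hook, 90 mm or more from the saddle (distance between bail and saddle above 0.09 m), for 0.1 s.
3. the block is lowered upright until its foot is within 3 mm of the bare bench, still held (angle between bail_block's own z axis and vertical below 0.1 rad and height (world z) of bail_block below 0.003 m and contact force between the fingers and bail_block above 1 N), for 0.05 s.
4. the block stands upright on the bare bench by itself, let go, at rest (angle between bail_block's own z axis and vertical below 0.1 rad and height (world z) of bail_block below 0.004 m and contact force between each of the arm, the fingers and bail_block below 0.1 N and linear speed of bail_block below 0.02 m/s and angular speed of bail_block below 0.2 rad/s), for 0.3 s.
5. the block, still held, is lowered flat onto the course in its place (within the end tolerances) (x of block_mid in the frame of seam between -0.009 and 0.009 m and y of block_mid in the frame of seam between -0.012 and 0.012 m and z of block_mid in the frame of seam between 0.011 and 0.019 m and angle between the z axis of bail_block and the y axis of base, either way round below 0.1 rad and angle between the x axis of bail_block and the z axis of base, either way round below 0.08 rad and contact force between the fingers and bail_block above 1 N), for 0.05 s.
At the end, for the whole second after the job is handed in: block released, at rest, flat (0.08 rad) on the two plain blocks, centre within 12 mm of their joint along the course, 9 mm across, long axis within 0.10 rad of the course; plain blocks within 8 mm of their start; keeper closed (under 3 mm) (x of block_mid in the frame of seam between -0.009 and 0.009 m and y of block_mid in the frame of seam between -0.012 and 0.012 m and z of block_mid in the frame of seam between 0.011 and 0.019 m and angle between the z axis of bail_block and the y axis of base, either way round below 0.1 rad and angle between the x axis of bail_block and the z axis of base, either way round below 0.08 rad and linear speed of bail_block below 0.02 m/s and angular speed of bail_block below 0.2 rad/s and distance of each of plain_a, plain_b from where it was at the start of the episode below 0.008 m and contact force between the fingers and bail_block below 0.1 N and value of joint keeper below 0.003 m); the robot touches nothing.
It fails at once if a bystander is moved more than 30 mm (distance of any of spanner, hammer, screwdriver, collet_chuck, oil_can, mug, cutter_tray from where it was at the start of the episode above 0.03 m).
It fails at once if a plain block is moved more than 12 mm (distance of any of plain_a, plain_b from where it was at the start of the episode above 0.012 m).
It also fails if it takes over 58 s, if anything falls off the work surface, if the arm or the gripper's body presses on something with over 40 N, if the wrist force passes 120 N, or if a joint passes its speed limit or range.

### The arm

A 6-joint arm with a two-finger parallel gripper is mounted at the origin on the work surface. World frame = base frame: x ahead of the robot, y to its left, z up, the work surface at z = 0. Lengths are in m, angles in rad, forces in N, time in s.
With the tool pointing down it reaches from about 0.35 to 0.95 m from the base axis. Payload 17.4 kg.
Tool frame: the origin (TCP) lies at the very end of the fingers, on their centre line; the grasp point (between the pads) lies 19 mm behind it; z points along the fingers, y is the line along which they close (so a half turn about z gives the same grasp; the last joint's range is limited). The gripper opens to 93 mm and grips with 3 to 60 N. Pads are 15 mm wide; open, the fingers measure 128 mm over their backs; the gripper's body (75 mm by 188 mm) begins 65 mm behind the grasp point.
Start: joints at [-1.237, 0.116, 1.442, -0, 1.584, -0.038], TCP at [0.245, -0.629, 0.219] pointing down, gripper open.
Joint ranges: [-2.83, 2.83], [-0.83, 2.19], [0.07, 2.5], [-1.14, 4.28], [0.01, 3], [-2.97, 2.97]. Speed limits (rad/s): [1.89, 1.89, 2.22, 3.14, 3.14, 3.14].

### API

Orientations are given as a rotation vector (axis times angle).
In Python, from plant import ctrl gives the robot as it stands. The module is installed in compiled form; this text tells all that it offers.
- The arm moves only by the tool servo_tool, never from a script. Its argument "steps" is a list of rows, each an object of numbers: "fingers": the closure in counts, from 0 (fully open) to 255 (shut); "dx", "dy", "dz": the shift along the tool's x, y, z in m; "spin": the turn about the tool's z in rad. In form: [{"fingers": .., "dx": .., "dy": .., "dz": .., "spin": ..}, ...]. A call has 1 to 8 rows; each row shifts and turns the commanded pose from where the row before left it, along the tool's axes as they then stand; what a row does not reach is not made up. A row lasts 1/8 s, in which the tool goes at most 62.5 mm and 10.7 degrees, less where a joint would pass 70% of its speed; a pose out of reach is approached as far as the arm can. A call with a gripper value outside its range is refused whole. The fingers move at their own pace and stop on an object; "force" is the grip in N (left out, the last holds). Time passes only in rows, so rows that do not move let the fingers close. It gives the time, the measured TCP pose, the force, the opening and the grip force at its end, in the units of the state.
- ctrl.observe(): the state, without advancing time (a new reading comes with each control period).
- ctrl.grab_frame(name): name is "scene" or "top"; returns (picture, depth): 384x512x3 uint8, blue, green, red; 384x512 float32, m along the optical axis (not along the pixel's ray), 0 where there is no reading.
- ctrl.calibration(name): a dict with "mtx" (3x3 intrinsics, pixels), "k1" (the pictures are not rectified: a ray, as slopes to the right and down, at radius r is drawn at 1 + k1 r^2 times it, then the intrinsics apply), "R" (3x3) and "t" (3): a world point X has camera coordinates R X + t. Camera axes: x right, y down, z forward; pixel columns grow to the right and rows downward; lengths in m; the calibration is good to about 2 mm. A picture is of the moment at which its call begins. calibration takes no time and is no camera call.
- ctrl.finish_job(): hands the job in; it is judged then, once.
The state is a dict: "time_s": time; "joint_pos": joint angles; "joint_vel": joint speeds; "effort": joint torques, N m; "eef_pos": TCP position; "tool_rot": TCP orientation; "wrist_force": force on the tool from outside, world axes, zero at the start; "wrist_torque": the same for the moment, N m; "finger_gap": finger opening in m; "gripper_force": force on a finger pad.
Only numpy, scipy, OpenCV 4.12 (cv2) and the standard library are available. Lean on these libraries where they do the work, as an engineer would, in place of code of your own. Each camera call takes 0.05 s, during which the arm holds its last target. There are 200 camera calls.

## Working session

There is one attempt and no reset: what is moved stays moved. The work goes in short steps, Python scripts to look and compute and a tool call to move; the robot and the scene stay as the last step left them, time stands still between calls to the robot, and variables do not carry over. Pictures are saved under pics/ and viewed, at most 10 in all, crops included, and the job is handed in when it is done.

Besides the shell and the picture viewer there is one more tool, called in YAML: its name, and indented under it one key for each argument. servo_tool: Moves the arm, as the interface text tells. Its arguments: {"type":"object","properties":{"steps":{"type":"array"},"force":{"type":"number"}},"required":["steps"]}

```bash
mkdir -p pics; cat > h.py <<'E'
import numpy as np,cv2
from plant import ctrl
def snap(n):
    im,d=ctrl.grab_frame(n); c=ctrl.calibration(n); np.savez(f'{n}.npz',im=im,d=d); return im,d,c
def pts(d,c):
    # world point per pixel from depth
    K=np.array(c['mtx']);h,w=d.shape;v,u=np.mgrid[:h,:w]
    p=np.stack([(u-K[0,2])/K[0,0],(v-K[1,2])/K[1,1]],-1).astype(float)
    q=p.copy()
    for _ in range(8): q=p/(1+c['k1']*(q**2).sum(-1,keepdims=True))
    X=np.concatenate([q,np.ones((h,w,1))],-1)*d[...,None]
    return (X-np.array(c['t']))@np.array(c['R'])
E
python3 - <<'E'
from h import *
for n in('scene','top'):
    im,d,c=snap(n); cv2.imwrite(f'pics/{n}0.png',im)
    P=pts(d,c); np.save(n+'P.npy',P); print(n,-np.array(c['R']).T@np.array(c['t']),(d>0).mean())
s=ctrl.observe();print(s['time_s'],s['eef_pos'],s['tool_rot'],s['finger_gap'])
E
```

```text
scene [1.23398412 0.3018007  1.07033577] 0.9962005615234375
top [ 0.44696145 -0.0199459   1.40653251] 0.9961344401041666
0.1 [ 0.24517286 -0.6287174   0.21799052] [-3.08645899e+00 -5.80526321e-01  2.65985923e-04] 0.09280736257764191
```

View pics/scene0.png

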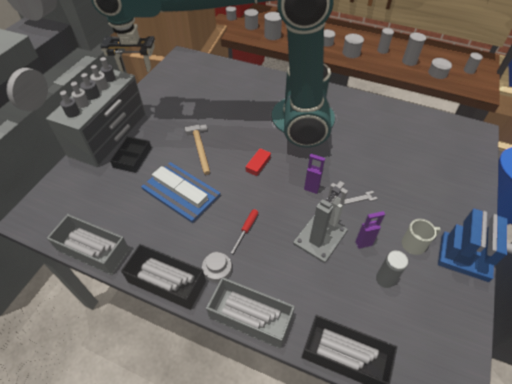

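View pics/top0.png

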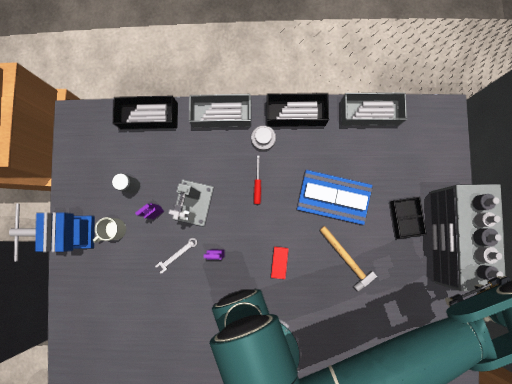

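Scene view: the hook stand with the silver block is at (325,225), and purple look-alikes at (314,174) and (370,230). Base with two white-ish plain blocks is at (180,188), the red look-alike at (258,161). In the top view the hook is at (190,203), purple ones at (148,211) and (214,255), base at (335,197), red at (280,262). I choose the silver one on the hook, and check it in a close crop.

```bash
python3 - <<'E'
import numpy as np,cv2
a=np.load('scene.npz')['im'][165:265,280:400];b=np.load('top.npz')['im'][165:240,155:225]
a=cv2.resize(a,(480,400),interpolation=cv2.INTER_CUBIC);b=cv2.resize(b,(300,321),interpolation=cv2.INTER_CUBIC)
o=np.zeros((400,780,3),np.uint8);o[:,:480]=a;o[:321,480:]=b;cv2.imwrite('pics/crop1.png',o)
P=np.load('topP.npy');im=np.load('top.npz')['im']
hsv=cv2.cvtColor(im,cv2.COLOR_BGR2HSV)
def rect(m,n):
    k,l,s,_=cv2.connectedComponentsWithStats(m.astype(np.uint8))
    i=1+s[1:,4].argmax();q=P[l==i];r=cv2.minAreaRect(q[:,:2].astype(np.float32));print(n,r,len(q),np.median(q[:,2]))
roi=np.zeros(im.shape[:2],bool);roi[165:230,290:380]=1
blue=(hsv[...,0]>95)&(hsv[...,0]<125)&(hsv[...,1]>130)
rect(roi&(P[...,2]>.013)&(P[...,2]<.06),'base');rect(roi&(P[...,2]>.04),'plain')
roi[:]=0;roi[170:235,160:220]=1
rect(roi&(P[...,2]>.009)&(P[...,2]<.02),'plate')
for lo,hi in((.06,.12),(.14,.165),(.19,.212),(.213,.25)):rect(roi&(P[...,2]>lo)&(P[...,2]<hi),(lo,hi))
for z0 in (.19,):
  m=roi&(P[...,2]>z0)
  v,u=np.nonzero(m);print(np.c_[u,v,(P[m]*1000).round()].astype(int)[::3].tolist())
E
```

```text
base ((0.567607045173645, -0.274352103471756), (0.2526894211769104, 0.15118230879306793), 76.38164520263672) 2813 0.021828328443183206
plain ((0.5512830018997192, -0.1926942616701126), (0.1344032883644104, 0.38057273626327515), 11.676281929016113) 892 0.04976026053827827
plate ((0.5528675317764282, 0.24336794018745422), (0.11641748249530792, 0.15215452015399933), 77.751953125) 693 0.014721305227514902
(0.06, 0.12) ((0.5755978226661682, 0.21782992780208588), (0.008003029972314835, 0.02951972931623459), 60.52247619628906) 30 0.09030655526463247
(0.14, 0.165) ((0.5015119910240173, 0.24415583908557892), (0.02587217465043068, 0.02957209385931492), 75.54808807373047) 53 0.15445571787617404
(0.19, 0.212) ((0.5650931000709534, 0.23098257184028625), (0.06884288042783737, 0.04001465439796448), 8.863456726074219) 88 0.2069872957359442
(0.213, 0.25) ((0.5355942249298096, 0.2454308271408081), (0.046985141932964325, 0.10081446170806885), 67.76136016845703) 198 0.22119740436089153
[[214, 176, 447, -20, 1407], [179, 184, 597, 250, 215], [182, 184, 598, 242, 209], [180, 185, 595, 248, 210], [183, 185
[... 2343 characters left out ...]
79, 212, 508, 247, 226], [169, 213, 506, 282, 212], [172, 213, 506, 272, 214], [175, 213, 505, 260, 224], [178, 213, 505, 251, 224], [181, 213, 506, 243, 214], [172, 214, 503, 272, 213], [175, 214, 502, 260, 222], [178, 214, 502, 252, 219], [181, 214, 502, 244, 212], [184, 214, 502, 234, 215], [174, 215, 499, 263, 223], [177, 215, 499, 254, 224], [180, 215, 499, 246, 217], [183, 215, 499, 238, 210], [186, 215, 500, 232, 195], [176, 216, 496, 257, 224], [179, 216, 496, 251, 209], [182, 216, 496, 240, 215], [185, 216, 496, 233, 202], [176, 217, 493, 257, 224], [179, 217, 493, 251, 207], [174, 218, 490, 262, 228], [177, 218, 490, 254, 223], [177, 219, 487, 254, 221], [212, 220, 447, -20, 1407]]
```

View pics/crop1.png

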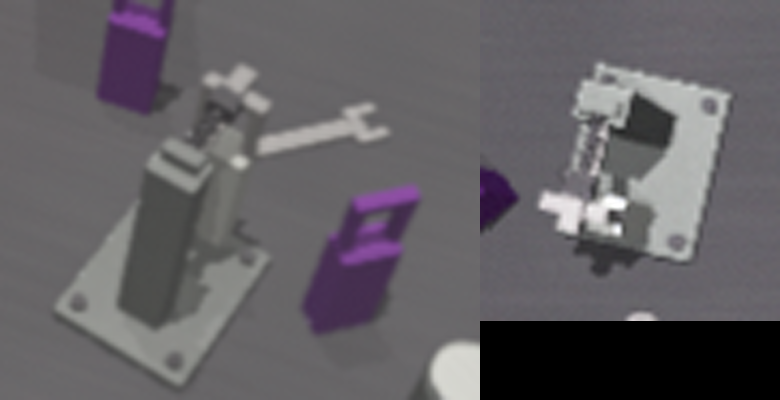

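The crop shows the silver block hanging on the near (robot) side of the column, at about (225,190) in the left crop, with its bail on the arm. The purple pieces stand free and are look-alikes. Next I refine the poses from colour contours and check the free bench space.

```bash
cat >> h.py <<'E'
def ray(uv,z,c):
    "pixels to world points on the plane at height z"
    K=np.array(c['mtx']);p=(np.asarray(uv,float).reshape(-1,2)-K[:2,2])/[K[0,0],K[1,1]];q=p.copy()
    for _ in range(8): q=p/(1+c['k1']*(q**2).sum(-1,keepdims=True))
    R=np.array(c['R']);o=-R.T@np.array(c['t']);w=np.c_[q,np.ones(len(q))]@R
    return o+w*((z-o[2])/w[:,2])[:,None]
def rect(m,z,c,n):
    C=max(cv2.findContours(m.astype(np.uint8),cv2.RETR_EXTERNAL,cv2.CHAIN_APPROX_NONE)[0],key=cv2.contourArea)
    X=ray(C,z,c)[:,:2];(a,b),(w,h),t=cv2.minAreaRect((X*1000).astype(np.float32))
    print(n,'c',round(a,1),round(b,1),'size',round(w,1),round(h,1),'ang',round(t,1),'lo',X.min(0).round(3),'hi',X.max(0).round(3))
E
python3 - <<'E'
from h import *
c=ctrl.calibration('top');im=np.load('top.npz')['im'];hsv=cv2.cvtColor(im,cv2.COLOR_BGR2HSV);H,S,V=[hsv[...,i].astype(int) for i in range(3)]
def box(m,u0,u1,v0,v1):
    r=np.zeros_like(m);r[v0:v1,u0:u1]=m[v0:v1,u0:u1];return r
rect(box((S>90)|(V>170),292,378,165,228),.02,c,'base')
rect(box((S<70)&(V>150),292,378,165,228),.05,c,'plain')
rect(box((V>105),160,220,170,235),.015,c,'plate')
pur=(H>125)&(H<160)&(S>100)
rect(box(pur,195,235,240,270),.11,c,'purple');rect(box(pur,130,170,195,230),.11,c,'purple2')
red=((H<8)|(H>172))&(S>130)
rect(box(red,265,295,240,285),.03,c,'red');rect(box(red,250,268,170,210),.02,c,'screwdriver')
cs=ctrl.calibration('scene');ims=np.load('scene.npz')['im'];hs=cv2.cvtColor(ims,cv2.COLOR_BGR2HSV)
m=(hs[...,2]>150)&(hs[...,1]<70);r=np.zeros_like(m);r[160:215,140:220]=m[160:215,140:220];rect(r,.05,cs,'plain scene')
m=(hs[...,0]>95)&(hs[...,0]<125)&(hs[...,1]>100)|m;r=np.zeros_like(m);r[155:225,135:225]=m[155:225,135:225];rect(r,.02,cs,'base scene')
E
```

```text
base c 568.6 -274.1 size 251.7 98.0 ang 76.4 lo [ 0.493 -0.405] hi [ 0.646 -0.144]
plain c 568.7 -274.2 size 222.4 51.4 ang 76.6 lo [ 0.521 -0.385] hi [ 0.616 -0.164]
plate c 583.0 243.8 size 143.9 212.2 ang 72.6 lo [0.471 0.147] hi [0.674 0.336]
purple c 370.9 155.1 size 64.5 33.6 ang 89.6 lo [0.354 0.123] hi [0.388 0.187]
purple2 c 516.2 377.6 size 56.4 84.5 ang 35.0 lo [0.494 0.329] hi [0.546 0.426]
red c 334.2 -69.6 size 52.0 112.0 ang 83.3 lo [ 0.279 -0.101] hi [ 0.389 -0.039]
screwdriver c 592.6 7.8 size 21.9 88.0 ang 89.4 lo [ 0.548 -0.004] hi [0.637 0.019]
plain scene c 570.6 -275.6 size 224.9 54.6 ang 76.1 lo [ 0.521 -0.389] hi [ 0.621 -0.163]
base scene c 568.9 -279.5 size 265.0 94.0 ang 76.7 lo [ 0.499 -0.41 ] hi [ 0.643 -0.141]
```

Seam is at (0.569, -0.274) with the course axis at 76.5°. Saddle is at about (0.504, 0.254) with hook +x at -12.25°. I align the tool to the hook first, at height.

servo_tool:
  steps:
    - {"fingers":0,"dz":-0.03,"spin":0.146}
    - {"fingers":0,"dz":-0.03,"spin":0.146}
    - {"fingers":0,"dz":-0.03,"spin":0.146}
    - {"fingers":0,"dz":-0.01,"spin":0.147}
    - {"fingers":0,"dy":-0.05,"dx":0.004}
    - {"fingers":0,"dy":-0.05,"dx":0.004}
    - {"fingers":0,"dy":-0.05,"dx":0.004}
    - {"fingers":0,"dy":-0.05,"dx":0.004}
  force: 30

```text
schema error: expected keys fingers, dx, dy, dz, spin
```

servo_tool:
  steps:
    - {"fingers":0,"dy":-0.055,"dx":0.004}
    - {"fingers":0,"dy":-0.055,"dx":0.004}
    - {"fingers":0,"dy":-0.055,"dx":0.004}
    - {"fingers":0,"dy":-0.055,"dx":0.004}
    - {"fingers":0,"dy":-0.055,"dx":0.004}
    - {"fingers":0,"dy":-0.055,"dx":0.004}
    - {"fingers":0,"dy":-0.055,"dx":0.004}
    - {"fingers":0,"dy":-0.055,"dx":0.004}

```text
schema error: expected keys fingers, dx, dy, dz, spin
```

All the keys are needed.

servo_tool:
  steps:
    - {"fingers":0,"dx":0,"dy":0,"dz":-0.03,"spin":0.146}
    - {"fingers":0,"dx":0,"dy":0,"dz":-0.03,"spin":0.146}
    - {"fingers":0,"dx":0,"dy":0,"dz":-0.03,"spin":0.146}
    - {"fingers":0,"dx":0,"dy":0,"dz":-0.01,"spin":0.147}
    - {"fingers":0,"dx":0.004,"dy":-0.05,"dz":0,"spin":0}
    - {"fingers":0,"dx":0.004,"dy":-0.05,"dz":0,"spin":0}
    - {"fingers":0,"dx":0.004,"dy":-0.05,"dz":0,"spin":0}
    - {"fingers":0,"dx":0.004,"dy":-0.05,"dz":0,"spin":0}
  force: 30

```text
time_s: 1.1
eef_pos: [0.3033, -0.4352, 0.3183]
tool_rot: [-3.123, 0.335, 0.0]
wrist_force: [-0.1, -0.5, 0.1]
finger_gap: 0.0929
gripper_force: 0.0
```

servo_tool:
  steps:
    - {"fingers":0,"dx":0.004,"dy":-0.055,"dz":0,"spin":0}
    - {"fingers":0,"dx":0.004,"dy":-0.055,"dz":0,"spin":0}
    - {"fingers":0,"dx":0.004,"dy":-0.055,"dz":0,"spin":0}
    - {"fingers":0,"dx":0.004,"dy":-0.055,"dz":0,"spin":0}
    - {"fingers":0,"dx":0.004,"dy":-0.055,"dz":0,"spin":0}
    - {"fingers":0,"dx":0.004,"dy":-0.055,"dz":0,"spin":0}
    - {"fingers":0,"dx":0.004,"dy":-0.055,"dz":0,"spin":0}
    - {"fingers":0,"dx":0.004,"dy":-0.055,"dz":0,"spin":0}

```text
time_s: 2.1
eef_pos: [0.4276, -0.0117, 0.3186]
tool_rot: [3.124, -0.334, 0.0]
wrist_force: [1.0, -0.9, 0.7]
finger_gap: 0.0924
gripper_force: 0.0
```

servo_tool:
  steps:
    - {"fingers":0,"dx":0.004,"dy":-0.055,"dz":0,"spin":0}
    - {"fingers":0,"dx":0.004,"dy":-0.055,"dz":0,"spin":0}
    - {"fingers":0,"dx":0.003,"dy":-0.055,"dz":0,"spin":0}
    - {"fingers":0,"dx":0.003,"dy":-0.055,"dz":0,"spin":0}
    - {"fingers":0,"dx":0.003,"dy":-0.057,"dz":0,"spin":0}
    - {"fingers":0,"dx":0,"dy":0,"dz":0.03,"spin":0}
    - {"fingers":0,"dx":0,"dy":0,"dz":0.03,"spin":0}
    - {"fingers":0,"dx":0,"dy":0,"dz":0,"spin":0}

```text
time_s: 3.1
eef_pos: [0.502, 0.2534, 0.2564]
tool_rot: [3.122, -0.334, -0.005]
wrist_force: [-0.8, 0.0, -0.1]
finger_gap: 0.0934
gripper_force: 0.0
```

```bash
python3 - <<'E'
from h import *
o=np.zeros((400,800,3),np.uint8)
for i,(n,v,u) in enumerate((('scene',140,275),('top',165,145))):
    im,d,c=snap(n);o[:,i*400:i*400+400]=cv2.resize(im[v:v+100,u:u+100],(400,400),interpolation=cv2.INTER_CUBIC)
cv2.imwrite('pics/pre.png',o);print(ctrl.observe()['eef_pos'])
E
```

```text
[0.50287877 0.25352842 0.25964709]
```

View pics/pre.png

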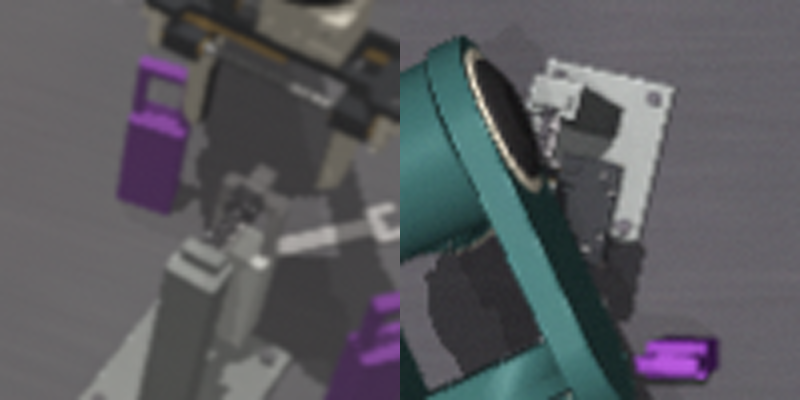

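Crop shows the open fingers at (195,110) and (335,170), straddling the bail at (245,200). I go down and close.

servo_tool:
  steps:
    - {"fingers":0,"dx":0,"dy":0,"dz":0.025,"spin":0}
    - {"fingers":0,"dx":0,"dy":0,"dz":0.025,"spin":0}
    - {"fingers":0,"dx":0,"dy":0,"dz":0.015,"spin":0}
    - {"fingers":0,"dx":0,"dy":0,"dz":0.01,"spin":0}
    - {"fingers":0,"dx":0,"dy":0,"dz":0,"spin":0}

```text
time_s: 3.82
eef_pos: [0.5028, 0.2536, 0.1838]
tool_rot: [3.124, -0.334, 0.0]
wrist_force: [0.4, 0.1, 0.2]
finger_gap: 0.093
gripper_force: 0.0
```

servo_tool:
  steps:
    - {"fingers":70,"dx":0,"dy":0,"dz":0,"spin":0}
    - {"fingers":90,"dx":0,"dy":0,"dz":0,"spin":0}
    - {"fingers":100,"dx":0,"dy":0,"dz":0,"spin":0}
    - {"fingers":110,"dx":0,"dy":0,"dz":0,"spin":0}
    - {"fingers":120,"dx":0,"dy":0,"dz":0,"spin":0}
    - {"fingers":130,"dx":0,"dy":0,"dz":0,"spin":0}

```text
time_s: 4.58
eef_pos: [0.5029, 0.2539, 0.1839]
tool_rot: [-3.123, 0.334, -0.001]
wrist_force: [0.3, 5.2, 2.5]
finger_gap: 0.0497
gripper_force: 30.0
```

servo_tool:
  steps:
    - {"fingers":255,"dx":0,"dy":0,"dz":0,"spin":0}
    - {"fingers":255,"dx":0.007,"dy":0,"dz":0,"spin":0}
    - {"fingers":255,"dx":0.007,"dy":0,"dz":0,"spin":0}
    - {"fingers":255,"dx":0.006,"dy":0,"dz":0,"spin":0}
    - {"fingers":255,"dx":0,"dy":0,"dz":0,"spin":0}
    - {"fingers":255,"dx":0,"dy":0,"dz":0,"spin":0}
  force: 45

```text
time_s: 5.32
eef_pos: [0.5216, 0.2494, 0.1839]
tool_rot: [3.123, -0.334, -0.003]
wrist_force: [-9.0, 1.8, 5.5]
finger_gap: 0.0496
gripper_force: 45.0
```

```bash
python3 - <<'E'
from h import *
im,d,c=snap('scene');cv2.imwrite('pics/press.png',cv2.resize(im[160:240,290:370],(480,480),interpolation=cv2.INTER_CUBIC));s=ctrl.observe();print(s['eef_pos'],s['wrist_force'],s['wrist_torque'])
E
```

```text
[0.52158183 0.24937219 0.18388373] [-8.44397015  2.07655709  6.10465124] [0.39168521 1.30250995 0.00283437]
```

View pics/press.png

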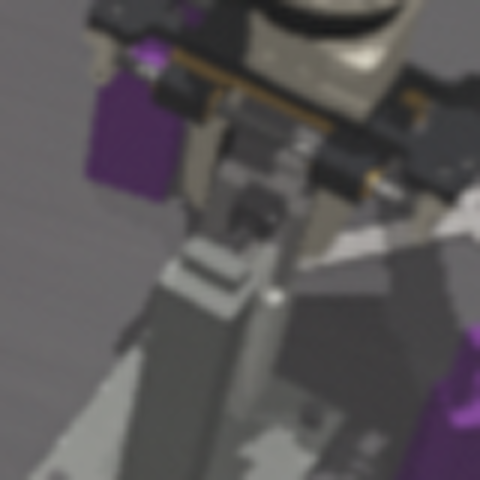

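Spring force of about 9 N means the keeper is back about 19 mm, which is inside the window. I lift.

servo_tool:
  steps:
    - {"fingers":255,"dx":0,"dy":0,"dz":-0.007,"spin":0}
    - {"fingers":255,"dx":0,"dy":0,"dz":-0.007,"spin":0}
    - {"fingers":255,"dx":0,"dy":0,"dz":-0.007,"spin":0}
    - {"fingers":255,"dx":0,"dy":0,"dz":-0.008,"spin":0}
    - {"fingers":255,"dx":0,"dy":0,"dz":0,"spin":0}

```text
time_s: 6.0
eef_pos: [0.5225, 0.2492, 0.2128]
tool_rot: [3.123, -0.334, 0.001]
wrist_force: [-0.3, 0.7, -6.1]
finger_gap: 0.0498
gripper_force: 45.0
```

servo_tool:
  steps:
    - {"fingers":255,"dx":-0.012,"dy":0,"dz":0,"spin":0}
    - {"fingers":255,"dx":-0.018,"dy":0,"dz":0,"spin":0}
    - {"fingers":255,"dx":-0.02,"dy":0,"dz":0,"spin":0}
    - {"fingers":255,"dx":-0.02,"dy":0,"dz":0,"spin":0}
    - {"fingers":255,"dx":-0.02,"dy":0,"dz":0,"spin":0}
    - {"fingers":255,"dx":-0.02,"dy":0,"dz":0,"spin":0}
    - {"fingers":255,"dx":0,"dy":0,"dz":0,"spin":0}
    - {"fingers":255,"dx":0,"dy":0,"dz":0,"spin":0}

```text
time_s: 7.0
eef_pos: [0.4147, 0.2727, 0.2128]
tool_rot: [-3.124, 0.334, -0.001]
wrist_force: [0.0, -0.2, -6.2]
finger_gap: 0.0498
gripper_force: 45.0
```

servo_tool:
  steps:
    - {"fingers":255,"dx":0,"dy":0,"dz":-0.04,"spin":0}
    - {"fingers":255,"dx":0,"dy":0,"dz":-0.04,"spin":0}
    - {"fingers":255,"dx":0,"dy":0,"dz":-0.04,"spin":0}
    - {"fingers":255,"dx":0.015,"dy":0.039,"dz":0,"spin":0}
    - {"fingers":255,"dx":0.015,"dy":0.039,"dz":0,"spin":0}
    - {"fingers":255,"dx":0.015,"dy":0.039,"dz":0,"spin":0}
    - {"fingers":255,"dx":0.015,"dy":0.039,"dz":0,"spin":0}
    - {"fingers":255,"dx":0.015,"dy":0.039,"dz":0,"spin":0}

```text
time_s: 8.0
eef_pos: [0.4472, 0.0646, 0.3326]
tool_rot: [3.124, -0.335, 0.0]
wrist_force: [-0.0, 0.6, -6.6]
finger_gap: 0.0499
gripper_force: 45.0
```

servo_tool:
  steps:
    - {"fingers":255,"dx":0.015,"dy":0.039,"dz":0,"spin":0}
    - {"fingers":255,"dx":0.015,"dy":0.039,"dz":0,"spin":0}
    - {"fingers":255,"dx":0.015,"dy":0.039,"dz":0,"spin":0}
    - {"fingers":255,"dx":0,"dy":0,"dz":0,"spin":-0.17}
    - {"fingers":255,"dx":0,"dy":0,"dz":0,"spin":-0.175}
    - {"fingers":255,"dx":0,"dy":0,"dz":0,"spin":-0.175}
    - {"fingers":255,"dx":0,"dy":0,"dz":0,"spin":-0.175}
    - {"fingers":255,"dx":0,"dy":0,"dz":0,"spin":-0.175}

```text
time_s: 9.0
eef_pos: [0.4663, -0.0581, 0.3325]
tool_rot: [-2.971, -1.021, 0.001]
wrist_force: [-0.8, -0.1, -6.9]
finger_gap: 0.0497
gripper_force: 45.0
```

servo_tool:
  steps:
    - {"fingers":255,"dx":0,"dy":0,"dz":0,"spin":-0.175}
    - {"fingers":255,"dx":0,"dy":0,"dz":0,"spin":-0.175}
    - {"fingers":255,"dx":0,"dy":0,"dz":0,"spin":-0.17}
    - {"fingers":255,"dx":0,"dy":0,"dz":0,"spin":-0.159}
    - {"fingers":255,"dx":0,"dy":0,"dz":0.04,"spin":0}
    - {"fingers":255,"dx":0,"dy":0,"dz":0.04,"spin":0}
    - {"fingers":255,"dx":0,"dy":0,"dz":0.04,"spin":0}
    - {"fingers":255,"dx":0,"dy":0,"dz":0,"spin":0}

```text
time_s: 10.0
eef_pos: [0.4651, -0.0578, 0.2101]
tool_rot: [-2.464, -1.943, 0.005]
wrist_force: [-0.4, 0.1, -6.7]
finger_gap: 0.0498
gripper_force: 45.0
```

```bash
python3 - <<'E'
from h import *
o=np.zeros((400,800,3),np.uint8)
for i,(n,v,u) in enumerate((('scene',90,200),('top',150,180))):
    im,d,c=snap(n);o[:,i*400:i*400+400]=cv2.resize(im[v:v+130,u:u+130],(400,400),interpolation=cv2.INTER_CUBIC)
cv2.imwrite('pics/held.png',o);s=ctrl.observe();print(s['eef_pos'],s['tool_rot'],s['wrist_force'])
E
```

```text
[ 0.46649511 -0.05792913  0.21407577] [2.46632663e+00 1.94496303e+00 8.73190385e-04] [-0.31321941  0.27328509 -5.69913281]
```

View pics/held.png

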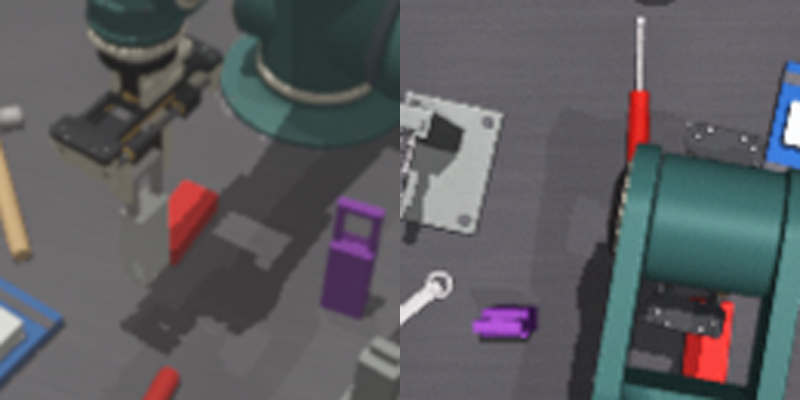

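The crop shows the block held upright at (150,235), clear of the red piece. I lower it to the bench and creep for the last few millimetres.

servo_tool:
  steps:
    - {"fingers":255,"dx":0,"dy":0,"dz":0.03,"spin":0}
    - {"fingers":255,"dx":0,"dy":0,"dz":0.025,"spin":0}
    - {"fingers":255,"dx":0,"dy":0,"dz":0.01,"spin":0}
    - {"fingers":255,"dx":0,"dy":0,"dz":0.005,"spin":0}
    - {"fingers":255,"dx":0,"dy":0,"dz":0.002,"spin":0}
    - {"fingers":255,"dx":0,"dy":0,"dz":0,"spin":0}

```text
time_s: 10.85
eef_pos: [0.4664, -0.0577, 0.1414]
tool_rot: [2.466, 1.945, 0.001]
wrist_force: [-0.7, 0.2, -5.4]
finger_gap: 0.0494
gripper_force: 45.0
```

servo_tool:
  steps:
    - {"fingers":255,"dx":0,"dy":0,"dz":0.001,"spin":0}
    - {"fingers":255,"dx":0,"dy":0,"dz":0.001,"spin":0}
    - {"fingers":255,"dx":0,"dy":0,"dz":0,"spin":0}
  force: 15

```text
time_s: 11.22
eef_pos: [0.4663, -0.0577, 0.1392]
tool_rot: [2.466, 1.945, 0.001]
wrist_force: [-0.4, 0.7, 0.6]
finger_gap: 0.0498
gripper_force: 15.0
```

servo_tool:
  steps:
    - {"fingers":255,"dx":0,"dy":0,"dz":0.0005,"spin":0}
    - {"fingers":105,"dx":0,"dy":0,"dz":0,"spin":0}
    - {"fingers":90,"dx":0,"dy":0,"dz":0,"spin":0}
    - {"fingers":70,"dx":0,"dy":0,"dz":0,"spin":0}
    - {"fingers":70,"dx":0,"dy":0,"dz":0,"spin":0}
    - {"fingers":70,"dx":0,"dy":0,"dz":0,"spin":0}
    - {"fingers":70,"dx":0,"dy":0,"dz":0,"spin":0}

```text
time_s: 12.1
eef_pos: [0.4661, -0.0577, 0.1382]
tool_rot: [-2.466, -1.946, -0.0]
wrist_force: [0.1, -0.4, -0.7]
finger_gap: 0.0674
gripper_force: 0.0
```

```bash
python3 - <<'E'
from h import *
im,d,c=snap('scene');cv2.imwrite('pics/stand.png',cv2.resize(im[100:210,200:310],(440,440),interpolation=cv2.INTER_CUBIC));s=ctrl.observe();print(s['eef_pos'],s['wrist_force'],s['finger_gap'])
E
```

```text
[ 0.46609089 -0.05769928  0.13813536] [ 0.0211874  -0.41587542 -0.63460727] 0.06737256833019946
```

View pics/stand.png

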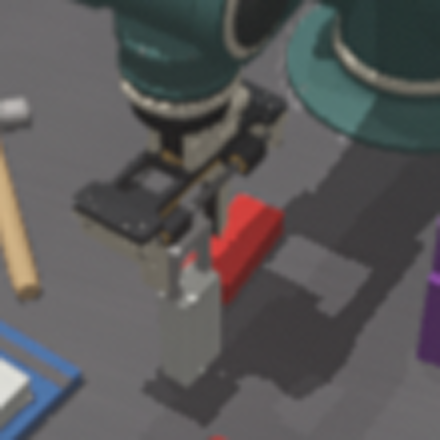

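Block stands upright at crop (190,335), released. Next I lower the fingers to straddle the upper body and pinch lightly, so it can pivot in the pads, then tip it on its foot edge along tool +x.

servo_tool:
  steps:
    - {"fingers":70,"dx":0,"dy":0,"dz":0.02,"spin":0}
    - {"fingers":70,"dx":0,"dy":0,"dz":0.015,"spin":0}
    - {"fingers":70,"dx":0,"dy":0,"dz":0.007,"spin":0}
    - {"fingers":90,"dx":0,"dy":0,"dz":0,"spin":0}
    - {"fingers":105,"dx":0,"dy":0,"dz":0,"spin":0}
    - {"fingers":115,"dx":0,"dy":0,"dz":0,"spin":0}
    - {"fingers":130,"dx":0,"dy":0,"dz":0,"spin":0}
    - {"fingers":255,"dx":0,"dy":0,"dz":0,"spin":0}
  force: 5

```text
time_s: 13.15
eef_pos: [0.4664, -0.0577, 0.0966]
tool_rot: [2.466, 1.945, 0.001]
wrist_force: [0.6, 0.1, 2.6]
finger_gap: 0.0501
gripper_force: 5.0
```

servo_tool:
  steps:
    - {"fingers":255,"dx":0.007,"dy":0,"dz":0,"spin":0}
    - {"fingers":255,"dx":0.007,"dy":0,"dz":0,"spin":0}
    - {"fingers":255,"dx":0.007,"dy":0,"dz":0,"spin":0}
    - {"fingers":255,"dx":0.007,"dy":0,"dz":0,"spin":0}
    - {"fingers":255,"dx":0,"dy":0,"dz":0,"spin":0}

```text
time_s: 13.78
eef_pos: [0.4726, -0.0298, 0.0959]
tool_rot: [-2.465, -1.946, 0.0]
wrist_force: [1.6, -0.5, -1.2]
finger_gap: 0.0503
gripper_force: 5.0
```

```bash
python3 - <<'E'
from h import *
im,d,c=snap('scene');cv2.imwrite('pics/tip1.png',cv2.resize(im[100:210,200:310],(440,440),interpolation=cv2.INTER_CUBIC));s=ctrl.observe();print(s['eef_pos'],s['wrist_force'],s['finger_gap'],s['gripper_force'])
E
```

```text
[ 0.47248194 -0.03005838  0.09591676] [ 2.19074774 -0.6381446  -0.71958036] 0.050110225212108 4.992753155529499
```

View pics/tip1.png

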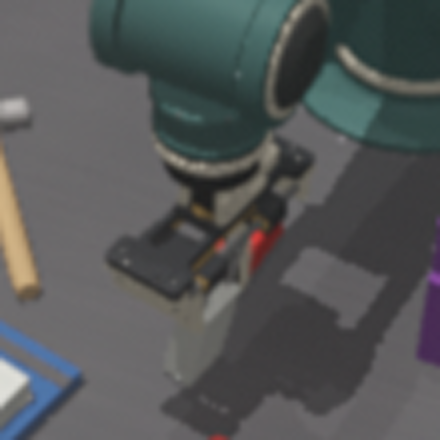

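The block tilts about its foot edge: foot still at (178,372), top moved right to (215,290). I continue the arc.

servo_tool:
  steps:
    - {"fingers":255,"dx":0.009,"dy":0,"dz":0.001,"spin":0}
    - {"fingers":255,"dx":0.009,"dy":0,"dz":0.002,"spin":0}
    - {"fingers":255,"dx":0.009,"dy":0,"dz":0.003,"spin":0}
    - {"fingers":255,"dx":0.008,"dy":0,"dz":0.004,"spin":0}
    - {"fingers":255,"dx":0.008,"dy":0,"dz":0.004,"spin":0}
    - {"fingers":255,"dx":0.008,"dy":0,"dz":0.005,"spin":0}
    - {"fingers":255,"dx":0,"dy":0,"dz":0,"spin":0}

```text
time_s: 14.7
eef_pos: [0.4844, 0.0198, 0.0766]
tool_rot: [-2.465, -1.946, 0.0]
wrist_force: [0.3, 2.1, -0.6]
finger_gap: 0.0505
gripper_force: 5.0
```

servo_tool:
  steps:
    - {"fingers":255,"dx":0.007,"dy":0,"dz":0.006,"spin":0}
    - {"fingers":255,"dx":0.007,"dy":0,"dz":0.006,"spin":0}
    - {"fingers":255,"dx":0.006,"dy":0,"dz":0.007,"spin":0}
    - {"fingers":255,"dx":0.005,"dy":0,"dz":0.008,"spin":0}
    - {"fingers":255,"dx":0.005,"dy":0,"dz":0.008,"spin":0}
    - {"fingers":255,"dx":0.004,"dy":0,"dz":0.008,"spin":0}
    - {"fingers":255,"dx":0,"dy":0,"dz":0,"spin":0}

```text
time_s: 15.58
eef_pos: [0.4919, 0.0523, 0.0332]
tool_rot: [-2.466, -1.946, 0.002]
wrist_force: [-0.6, 0.6, -4.4]
finger_gap: 0.0501
gripper_force: 5.0
```

```bash
python3 - <<'E'
from h import *
im,d,c=snap('scene');cv2.imwrite('pics/tip2.png',cv2.resize(im[110:220,200:310],(440,440),interpolation=cv2.INTER_CUBIC));s=ctrl.observe();print(s['eef_pos'],s['wrist_force'],s['finger_gap'],s['gripper_force'])
E
```

```text
[0.49199826 0.05208193 0.03357903] [ 0.15965573 -0.0914198  -4.30246223] 0.050354012187035044 4.996621794998646
```

View pics/tip2.png

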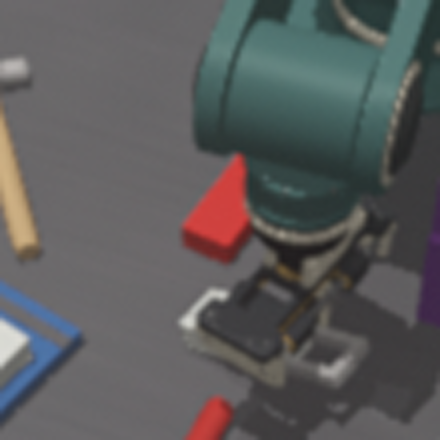

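The block is nearly flat: foot at (205,320), bail to the right at (345,345). I finish the arc, let it rest and open.

servo_tool:
  steps:
    - {"fingers":255,"dx":0.003,"dy":0,"dz":0.007,"spin":0}
    - {"fingers":255,"dx":0.002,"dy":0,"dz":0.007,"spin":0}
    - {"fingers":255,"dx":0.001,"dy":0,"dz":0.006,"spin":0}
    - {"fingers":255,"dx":0,"dy":0,"dz":0.004,"spin":0}
    - {"fingers":255,"dx":0,"dy":0,"dz":0,"spin":0}

```text
time_s: 16.25
eef_pos: [0.4936, 0.0579, 0.0097]
tool_rot: [-2.466, -1.946, 0.001]
wrist_force: [-0.4, 0.6, -4.2]
finger_gap: 0.0501
gripper_force: 5.0
```

servo_tool:
  steps:
    - {"fingers":105,"dx":0,"dy":0,"dz":0,"spin":0}
    - {"fingers":90,"dx":0,"dy":0,"dz":0,"spin":0}
    - {"fingers":80,"dx":0,"dy":0,"dz":0,"spin":0}
    - {"fingers":80,"dx":0,"dy":0,"dz":-0.025,"spin":0}
    - {"fingers":80,"dx":0,"dy":0,"dz":-0.05,"spin":0}
    - {"fingers":80,"dx":0,"dy":0,"dz":-0.05,"spin":0}
    - {"fingers":80,"dx":0,"dy":0,"dz":-0.05,"spin":0}
    - {"fingers":80,"dx":0,"dy":0,"dz":0,"spin":0}

```text
time_s: 17.25
eef_pos: [0.4952, 0.0581, 0.1894]
tool_rot: [2.464, 1.943, 0.008]
wrist_force: [-0.4, -0.3, -0.6]
finger_gap: 0.0636
gripper_force: 0.0
```

```bash
python3 - <<'E'
from h import *
s=ctrl.observe();print(s['eef_pos'],s['wrist_force'],s['finger_gap'])
im,d,c=snap('scene');P=pts(d,c)
# block candidates: raised above bench in the region of the lying block
m=(P[...,0]>.42)&(P[...,0]<.545)&(P[...,1]>-.08)&(P[...,1]<.16)&(P[...,2]>.006)&(P[...,2]<.05)
m=cv2.morphologyEx(m.astype(np.uint8),cv2.MORPH_OPEN,np.ones((2,2)))
k,l,st,_=cv2.connectedComponentsWithStats(m)
for i in range(1,k):
    if st[i,4]>25: q=P[l==i]; print(st[i],q.min(0).round(3),q.max(0).round(3),cv2.minAreaRect((q[:,:2]*1000).astype(np.float32)),np.percentile(q[:,2],[10,50,90]).round(3))
cv2.imwrite('pics/flat.png',cv2.resize(im[110:220,200:310],(440,440),interpolation=cv2.INTER_CUBIC))
E
```

```text
[0.49515431 0.05811316 0.18941177] [-0.35001165 -0.25701968 -0.61303263] 0.06356324694075878
[248 184  47  35 613] [ 0.451 -0.042 -0.006] [1.234 0.302 1.07 ] ((814.3719482421875, 195.00863647460938), (850.9794921875, 160.46731567382812), 24.957494735717773) [0.009 0.027 0.032]
```

```bash
python3 - <<'E'
from h import *
z=np.load('scene.npz');c=ctrl.calibration('scene');P=pts(z['d'],c)
box=(P[...,0]>.42)&(P[...,0]<.545)&(P[...,1]>-.08)&(P[...,1]<.18)&(P[...,2]<.05)
a=np.deg2rad(76.5);ex=np.array([np.cos(a),np.sin(a)]);ey=np.array([ex[1],-ex[0]]);o=np.array([.495,.058])
for zz in(.022,):
    m=(box&(P[...,2]>zz)).astype(np.uint8);m=cv2.morphologyEx(m,cv2.MORPH_OPEN,np.ones((2,2)))
    k,l,st,_=cv2.connectedComponentsWithStats(m)
    for i in range(1,k):
        if st[i,4]>30:
            q=P[(l==i)&box];print(len(q),np.median(q[:,2]),cv2.minAreaRect((q[:,:2]*1000).astype(np.float32)))
            s=(q[:,:2]-o)@np.c_[ex,ey];print('along',np.percentile(s[:,0],[0,2,98,100]).round(4),'across',np.percentile(s[:,1],[0,2,98,100]).round(4))
E
```

```text
372 0.029038583840571654 ((482.41448974609375, 14.317310333251953), (111.11539459228516, 65.7873306274414), 85.46015167236328)
along [-0.1004 -0.0959  0.0052  0.0086] across [-0.042  -0.0221  0.0252  0.027 ]
```

View pics/flat.png

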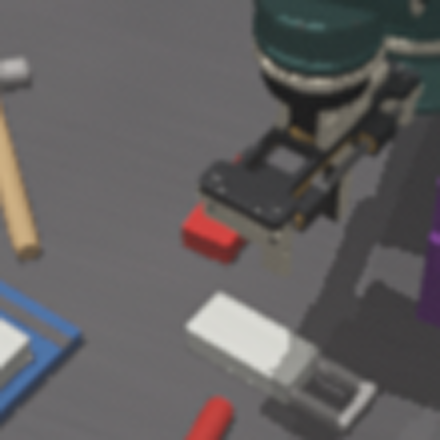

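The block lies flat with its foot at (205,310) and bail to the right. Its middle is 47 mm back along tool x. I grasp 10 mm bail-side of the middle, nearer the centre of mass.

servo_tool:
  steps:
    - {"fingers":80,"dx":-0.019,"dy":0,"dz":0.03,"spin":0}
    - {"fingers":80,"dx":-0.018,"dy":0,"dz":0.04,"spin":0}
    - {"fingers":80,"dx":0,"dy":0,"dz":0.04,"spin":0}
    - {"fingers":80,"dx":0,"dy":0,"dz":0.035,"spin":0}
    - {"fingers":80,"dx":0,"dy":0,"dz":0.025,"spin":0}
    - {"fingers":80,"dx":0,"dy":0,"dz":0.01,"spin":0}
    - {"fingers":80,"dx":0,"dy":0,"dz":0,"spin":0}

```text
time_s: 18.18
eef_pos: [0.4847, 0.022, 0.0045]
tool_rot: [-2.466, -1.945, 0.002]
wrist_force: [0.2, -0.3, 1.2]
finger_gap: 0.0637
gripper_force: 0.0
```

servo_tool:
  steps:
    - {"fingers":105,"dx":0,"dy":0,"dz":0,"spin":0}
    - {"fingers":115,"dx":0,"dy":0,"dz":0,"spin":0}
    - {"fingers":130,"dx":0,"dy":0,"dz":0,"spin":0}
    - {"fingers":255,"dx":0,"dy":0,"dz":0,"spin":0}
    - {"fingers":255,"dx":0,"dy":0,"dz":0,"spin":0}
  force: 45

```text
time_s: 18.8
eef_pos: [0.4854, 0.0221, 0.0059]
tool_rot: [2.466, 1.945, 0.001]
wrist_force: [-2.7, 0.8, 6.1]
finger_gap: 0.0499
gripper_force: 45.0
```

servo_tool:
  steps:
    - {"fingers":255,"dx":0,"dy":0,"dz":-0.015,"spin":0}
    - {"fingers":255,"dx":0,"dy":0,"dz":-0.035,"spin":0}
    - {"fingers":255,"dx":0,"dy":0,"dz":-0.04,"spin":0}
    - {"fingers":255,"dx":0,"dy":0,"dz":-0.03,"spin":0}
    - {"fingers":255,"dx":0,"dy":0,"dz":0,"spin":0}

```text
time_s: 19.42
eef_pos: [0.486, 0.022, 0.1275]
tool_rot: [2.465, 1.944, 0.005]
wrist_force: [0.4, -0.1, -7.2]
finger_gap: 0.05
gripper_force: 45.0
```

servo_tool:
  steps:
    - {"fingers":255,"dx":-0.043,"dy":0.025,"dz":0,"spin":0}
    - {"fingers":255,"dx":-0.043,"dy":0.025,"dz":0,"spin":0}
    - {"fingers":255,"dx":-0.043,"dy":0.025,"dz":0,"spin":0}
    - {"fingers":255,"dx":-0.043,"dy":0.025,"dz":0,"spin":0}
    - {"fingers":255,"dx":-0.043,"dy":0.025,"dz":0,"spin":0}
    - {"fingers":255,"dx":-0.043,"dy":0.025,"dz":0,"spin":0}
    - {"fingers":255,"dx":0,"dy":0,"dz":0,"spin":0}

```text
time_s: 20.3
eef_pos: [0.5704, -0.2662, 0.1224]
tool_rot: [-2.467, -1.941, 0.003]
wrist_force: [-0.6, 0.5, -6.8]
finger_gap: 0.0499
gripper_force: 45.0
```

```bash
python3 - <<'E'
from h import *
s=ctrl.observe();print(s['eef_pos'],s['tool_rot'],s['wrist_force'],s['finger_gap'])
im,d,c=snap('scene');P=pts(d,c);e=np.array(s['eef_pos'])
a=np.deg2rad(76.5);ex=np.array([np.cos(a),np.sin(a)]);ey=np.array([ex[1],-ex[0]])
q=np.stack([(P[...,:2]-e[:2])@ex,(P[...,:2]-e[:2])@ey,P[...,2]],-1)
m=(abs(q[...,0])<.13)&(abs(q[...,1])<.024)&(abs(q[...,2]-e[2]-.024)<.008)
t=q[m];print(len(t))
for lo in np.arange(-.08,.12,.01):
    b=t[(t[:,0]>=lo)&(t[:,0]<lo+.01)]
    if len(b)>2: print(lo.round(2),len(b),(b[:,2].mean()-e[2]).round(4),end='; ')
print(np.percentile(t[:,0],[0,1,3]))
f=(abs(q[...,0])<.09)&(abs(q[...,1])<.04)&(q[...,2]>.08)&(q[...,2]<.15);print(q[f][:,0].min(),np.percentile(q[f][:,0],[1,3]))
E
```

```text
[ 0.57043475 -0.26624368  0.12242031] [-2.46722435 -1.94071141  0.0026727 ] [-0.63301307  0.47919348 -6.77996407] 0.04993359208327803
228
-0.03 5 0.0241; -0.02 20 0.0235; -0.01 32 0.0239; -0.0 30 0.0238; 0.01 33 0.0242; 0.02 35 0.0235; 0.03 32 0.0237; 0.04 23 0.0204; 0.08 3 0.0171; 0.09 5 0.017; 0.1 4 0.0171; [-0.03816501 -0.02663637 -0.01847796]
-0.05007369919685746 [-0.0414531  -0.01937822]
```

The block is level and its position agrees with the estimate. I lower it onto the course.

servo_tool:
  steps:
    - {"fingers":255,"dx":0.001,"dy":0,"dz":0.025,"spin":0}
    - {"fingers":255,"dx":0,"dy":0,"dz":0.02,"spin":0}
    - {"fingers":255,"dx":0,"dy":0,"dz":0.01,"spin":0}
    - {"fingers":255,"dx":0,"dy":0,"dz":0.005,"spin":0}
    - {"fingers":255,"dx":0,"dy":0,"dz":0.003,"spin":0}
    - {"fingers":255,"dx":0,"dy":0,"dz":0,"spin":0}

```text
time_s: 21.1
eef_pos: [0.5714, -0.2629, 0.0625]
tool_rot: [2.466, 1.945, 0.0]
wrist_force: [-0.6, -0.3, -6.5]
finger_gap: 0.0499
gripper_force: 45.0
```

servo_tool:
  steps:
    - {"fingers":255,"dx":0,"dy":0,"dz":0.001,"spin":0}
    - {"fingers":255,"dx":0,"dy":0,"dz":0.001,"spin":0}
    - {"fingers":255,"dx":0,"dy":0,"dz":0,"spin":0}

```text
time_s: 21.48
eef_pos: [0.5712, -0.2628, 0.0602]
tool_rot: [2.467, 1.946, 0.0]
wrist_force: [-0.3, -0.6, -6.7]
finger_gap: 0.0495
gripper_force: 45.0
```

servo_tool:
  steps:
    - {"fingers":255,"dx":-0.002,"dy":0,"dz":0.001,"spin":0}
    - {"fingers":255,"dx":0,"dy":0,"dz":0.001,"spin":0}
    - {"fingers":255,"dx":0,"dy":0,"dz":0.001,"spin":0}
    - {"fingers":255,"dx":0,"dy":0,"dz":0,"spin":0}

```text
time_s: 21.98
eef_pos: [0.5707, -0.2647, 0.057]
tool_rot: [-2.466, -1.946, 0.0]
wrist_force: [0.4, -0.4, -6.9]
finger_gap: 0.0494
gripper_force: 45.0
```

servo_tool:
  steps:
    - {"fingers":255,"dx":0,"dy":0,"dz":0.001,"spin":0}
    - {"fingers":255,"dx":0,"dy":0,"dz":0.0005,"spin":0}
    - {"fingers":255,"dx":0,"dy":0,"dz":0,"spin":0}
  force: 15

```text
time_s: 22.35
eef_pos: [0.5708, -0.2647, 0.0559]
tool_rot: [2.466, 1.946, 0.0]
wrist_force: [-1.7, 1.2, -1.6]
finger_gap: 0.0498
gripper_force: 15.0
```

Now it is in contact. I'll measure once while still holding.

```bash
cat > chk.py <<'E'
from h import *
s=ctrl.observe();print(s['eef_pos'],s['wrist_force'])
a=np.deg2rad(76.5);ex=np.array([np.cos(a),np.sin(a)]);ey=np.array([ex[1],-ex[0]]);o=np.array([.569,-.274])
for n in('scene','top'):
    im,d,c=snap(n);P=pts(d,c)
    q=np.stack([(P[...,:2]-o)@ex,(P[...,:2]-o)@ey,P[...,2]],-1)
    m=(abs(q[...,0])<.15)&(abs(q[...,1])<.04)&(q[...,2]>.066)&(q[...,2]<.09);t=q[m]
    if len(t): print(n,'block top: along',np.percentile(t[:,0],[0,2,50,98,100]).round(4),'across',np.percentile(t[:,1],[0,2,98,100]).round(4),'z',np.median(t[:,2]).round(4))
    m=(abs(q[...,0])<.15)&(abs(q[...,1])<.06)&(q[...,2]>.043)&(q[...,2]<.057);t=q[m]
    if len(t): print(n,'plain: along',np.percentile(t[:,0],[0,1,99,100]).round(4),'across',np.percentile(t[:,1],[1,99]).round(4))
    cv2.imwrite(f'pics/{n}_end.png',im)
E
python3 chk.py
```

```text
[ 0.57078326 -0.26474365  0.05593237] [-1.69859239  1.17821617 -1.5704625 ]
scene block top: along [-0.0584 -0.0099  0.0387  0.1099  0.1115] across [-0.0397 -0.0311  0.0337  0.04  ] z 0.0768
scene plain: along [-0.0342 -0.0302  0.1101  0.1112] across [-0.0201  0.0283]
top block top: along [-0.0578 -0.0513  0.0908  0.1116  0.1119] across [-0.0279 -0.0275  0.022   0.0227] z 0.0707
top plain: along [-0.0858 -0.0817  0.1115  0.1116] across [-0.0266  0.0147]
```

Foot end is at about -57 mm (ideal -55), so it is within tolerance. I release and back off.

servo_tool:
  steps:
    - {"fingers":255,"dx":0,"dy":0,"dz":0.0005,"spin":0}
    - {"fingers":255,"dx":0,"dy":0,"dz":0,"spin":0}
    - {"fingers":105,"dx":0,"dy":0,"dz":0,"spin":0}
    - {"fingers":90,"dx":0,"dy":0,"dz":0,"spin":0}
    - {"fingers":70,"dx":0,"dy":0,"dz":0,"spin":0}
    - {"fingers":70,"dx":0,"dy":0,"dz":-0.02,"spin":0}
    - {"fingers":70,"dx":0,"dy":0,"dz":-0.05,"spin":0}
    - {"fingers":70,"dx":0,"dy":0,"dz":-0.05,"spin":0}
  force: 10

```text
time_s: 23.45
eef_pos: [0.5706, -0.2647, 0.178]
tool_rot: [2.466, 1.945, 0.0]
wrist_force: [0.7, -0.4, 0.5]
finger_gap: 0.0677
gripper_force: 0.0
```

servo_tool:
  steps:
    - {"fingers":70,"dx":0,"dy":0,"dz":-0.05,"spin":0}
    - {"fingers":70,"dx":0.04,"dy":-0.03,"dz":-0.02,"spin":0}
    - {"fingers":70,"dx":0.04,"dy":-0.03,"dz":0,"spin":0}
    - {"fingers":70,"dx":0.04,"dy":-0.03,"dz":0,"spin":0}
    - {"fingers":70,"dx":0.04,"dy":-0.03,"dz":0,"spin":0}
    - {"fingers":70,"dx":0.04,"dy":-0.03,"dz":0,"spin":0}
    - {"fingers":70,"dx":0,"dy":0,"dz":0,"spin":0}
    - {"fingers":70,"dx":0,"dy":0,"dz":0,"spin":0}

```text
time_s: 24.45
eef_pos: [0.4716, -0.0355, 0.2463]
tool_rot: [2.465, 1.946, 0.001]
wrist_force: [0.1, 0.2, -0.6]
finger_gap: 0.0676
gripper_force: 0.0
```

```bash
python3 chk.py; python3 - <<'E'
from h import *
P=pts(np.load('scene.npz')['d'],ctrl.calibration('scene'))
# tilt of the block's top face
a=np.deg2rad(76.5);ex=np.array([np.cos(a),np.sin(a)]);ey=np.array([ex[1],-ex[0]]);r=P[...,:2]-[.569,-.274]
m=(abs(r@ex)<.045)&(abs(r@ey)<.02)&(P[...,2]>.06)&(P[...,2]<.1)
A=np.c_[(r@ex)[m],(r@ey)[m],np.ones(m.sum())];print('top-face slopes, z',np.linalg.lstsq(A,P[...,2][m],rcond=None)[0])
E
```

```text
[ 0.4716084  -0.03553092  0.24626592] [ 0.06860621  0.20720451 -0.62337798]
scene block top: along [-0.059  -0.0562  0.017   0.1087  0.1124] across [-0.0255 -0.0229  0.0269  0.0278] z 0.0784
scene plain: along [-0.1109 -0.1101  0.1109  0.1124] across [-0.0205  0.028 ]
top block top: along [-0.0581 -0.0556  0.0114  0.109   0.1124] across [-0.0281 -0.0274  0.0217  0.0229] z 0.0787
top plain: along [-0.1137 -0.1116  0.1007  0.1114] across [-0.0269  0.0225]
top-face slopes, z [-0.00343816 -0.00883741  0.07989415]
```

```bash
python3 -c "
from plant import ctrl
print(ctrl.finish_job())"
```

```text
the job is handed in; nothing more can be done
None
```

The job is handed in (no verdict was shown): the block lies flat on the two plain blocks, measured about 2 mm off the joint along the course and flush across; I did not look at the keeper again or re-measure the bystanders after the lift.

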